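# Sweep inspected steel blanks off the test board into their trays

## Robot

A 7-joint arm with a two-finger parallel gripper is mounted at the origin on the work surface. World frame = base frame: x ahead of the robot, y to its left, z up, the work surface at z = 0. Lengths are in m, angles in rad, forces in N, time in s.
With the tool pointing down it reaches from about 0.35 to 0.9 m from the base axis. Payload 8.1 kg.
Tool frame: the origin (TCP) lies at the very end of the fingers, on their centre line; the grasp point (between the pads) lies grip_point_offset behind it (grip_point_offset is the distance from the TCP to the grasp point, in m); z points along the fingers, y is the direction in which the jaws open and shut (so a half turn about z gives the same grasp; the last joint's range is limited). The gripper opens to 92 mm and grips with 3 to 60 N. Pads are 19 mm wide; open, the fingers measure 130 mm over their backs; the gripper's body (75 mm by 190 mm) begins 47 mm behind the grasp point.
Start: joints at [1.025, 0.434, 0.025, 1.573, -0.012, 1.134, -0.075], TCP at [0.268, -0.565, 0.227] pointing down, gripper open.
Joint ranges: [-2.62, 2.62], [-0.44, 2.09], [-1.27, 1.32], [0.08, 2.57], [-1.32, 4.46], [0.12, 2], [-2.74, 2.74]. Speed limits (rad/s): [2.22, 2.22, 3.01, 3.01, 3.14, 3.14, 3.14].

## Interface

Orientations are given as a rotation vector (axis times angle).
In Python, from cell import * gives the robot as it stands.
- The arm moves only by the tool drive_tool, never from a script. Its argument "increments" is a list of rows, each an object of numbers: "grip": the gripper's target within -1 to 1 (shut at 1, half-way at 0, fully open at -1); "tx", "ty", "tz": the shift along the world's x, y, z normalised to -1 to 1, where 1 is 400 mm; "turn": the turn about the world's z normalised to -1 to 1, where 1 is 60 degrees. In form: [{"grip": .., "tx": .., "ty": .., "tz": .., "turn": ..}, ...]. A call has 1 to 20 rows; each row is the pose to reach, as a shift and turn from the pose measured when the call began; what a row does not reach only later rows make up. A row lasts 1/10 s, in which the tool goes at most 50 mm and 8.59 degrees, less where a joint would pass 70% of its speed; a pose out of reach is approached as far as the arm can. A call with a number of a shift or a turn outside -1 to 1 is refused whole. A call with a gripper value outside its range is refused whole. The fingers move at their own pace and stop on an object; "newtons" is the grip in N (left out, the last holds). Time passes only in rows, so rows that repeat a pose let the fingers close. It gives the time, the measured TCP pose, the force and the opening at its end, in the units of the state.
- observe(): the state, without advancing time (a new reading comes with each control period).
- get_image(name): name is "scene" or "side" or "wrist"; returns the picture (400x640x3 uint8, red, green, blue); there is no depth.
- camera_info(name): a dict with "fx", "fy", "cx", "cy" (pixels), "distortion" ([k1, k2, p1, p2, k3] as OpenCV has them; the pictures are not rectified), "eye" and "rotation" of the camera in the world; the wrist camera has in their place "hand_eye" (4x4, takes a point from camera to tool coordinates, whose origin is the TCP and whose axes are the flange's). Camera axes: x right, y down, z forward; pixel columns grow to the right and rows downward; lengths in m; the calibration is good to about 2 mm. A picture is of the moment at which its call begins: read the wrist's pose just before it. camera_info takes no time and is no camera call.
- sign_off(): hands the job in, once; it reports no verdict.
The state is a dict: "clock": time; "joints": joint angles; "dq": joint speeds; "joint_efforts": joint torques, N m; "position": TCP position; "ee_rot": TCP orientation; "force": force on the tool from outside, world axes, zero at the start; "ft_torque": the same for the moment, N m; "width": opening from 0.0 (shut) to 1.0 (fully open).
Only numpy, scipy, OpenCV 4.12 (cv2) and the standard library are available. Lean on these libraries where they do the work, as an engineer would, in place of code of your own. Each camera call takes 0.05 s, during which the arm holds its last target. There are 200 camera calls.

## Task

The steel blanks on the grey inspection board have been tested: with the fingertips sweep the two with a green paint dot off the end of the board into the green tray, and the one with a red dot off the other end into the red tray. Slide them gently along the board, without gripping, lifting or flicking them, and leave the two probes on the board and everything else on the bench where they are.

Things in the scene. Friction and masses are not known exactly. Their poses are not given: they have to be found in the camera images.
- board: Fixed inspection board, a grey rubber-topped riser 250 mm along its x (across), 300 mm along its y (lengthwise), flat top 30 mm above the bench. Its long sides carry a 4 mm aluminium edging standing 3 mm proud; both ends (y = +-150 mm) are open above a tray. Origin: centre of underside; z up. Each blank has its own clear lane along y, the lanes about 50 mm apart (x near -75, -25, 25, 75 mm).
- green_tray: Fixed open green plastic tray, 220 mm along its x, 110 mm along its y, 22 mm high, walls and floor 3 mm. It stands on the bench 2 mm off one open end of the board (either end), parallel to it; its rim is 8 mm below the board's surface. Origin: centre of its underside, at bench height; z up.
- red_tray: Fixed open red plastic tray, 220 mm along its x, 110 mm along its y, 22 mm high, walls and floor 3 mm. It stands on the bench 2 mm off one open end of the board (either end), parallel to it; its rim is 8 mm below the board's surface. Origin: centre of its underside, at bench height; z up.
- passed_a_center (a point): Centre (half-way up) of a loose steel blank, a plain disc 32 mm in diameter and 14 mm high (about 90 g) lying flat on the board, with a 20 mm green paint dot on its top face.
- passed_b_center (a point): Centre (half-way up) of a loose steel blank, a plain disc 32 mm in diameter and 14 mm high (about 90 g) lying flat on the board, with a 20 mm green paint dot on its top face.
- failed_center (a point): Centre (half-way up) of a loose steel blank, a plain disc 32 mm in diameter and 14 mm high (about 90 g) lying flat on the board, with a 20 mm red paint dot on its top face.
- angle_probe_center (a point): Centre of a loose grey angle-beam probe standing on the board, 16 x 26 mm and 22 mm high with a 7 mm brass socket on top. Both probes stand in the fourth lane, the one without a blank. To be left alone.
- round_probe_center (a point): Centre of a loose round straight-beam probe standing on the board, 25 mm in diameter, 28 mm high with a 6 mm brass socket on top. To be left alone.
- couplant_bottle: Loose teal squeeze bottle with a white cap, 76 mm in diameter, 195 mm high, on the right. Origin: centre of its underside. Left alone.
- sample_case: Loose white case with a steel sample in its top, 160 x 48 x 32 mm, long along its x, on the left. Origin: centre of its underside. Left alone.
- phone: Loose phone in a red case, 150 x 78 x 12 mm, long along its x, on the left. Origin: centre of its underside. Left alone.
- green_marker: Loose paint marker with a green cap lying on the bench on the right, 135 mm long along its x, 16 mm thick. Origin: centre of its underside. Left alone.
- red_marker: The same with a red cap.

How it is judged:
By the outcome, as a careful person would: the job done as asked, in the order asked, and still so for the second after the job is handed in, with the robot touching nothing.
It also fails if it takes over 54 s, if anything falls off the work surface, if the arm or the gripper's body presses on something with over 40 N, if the wrist force passes 120 N, or if a joint passes its speed limit or range.

## Working session

There is one attempt and no reset: what is moved stays moved. The work goes in short steps, Python scripts to look and compute and a tool call to move; the robot and the scene stay as the last step left them, time stands still between calls to the robot, and variables do not carry over. Pictures are saved under pics/ and viewed, about 8 in all and at most 12, crops included, and the job is handed in when it is done.

Besides the shell and the picture viewer there is one more tool, called after "Call:" as name([rows], argument=value, ...), one row to a line, values as JSON. drive_tool: Moves the arm, as the interface text tells. Its arguments: {"type":"object","properties":{"increments":{"type":"array","items":{"type":"object","properties":{"grip":{"type":"number"},"tx":{"type":"number"},"ty":{"type":"number"},"tz":{"type":"number"},"turn":{"type":"number"}}}},"newtons":{"type":"number"}},"required":["increments"]}

```bash
ls; mkdir -p pics; python3 - <<'E'
from cell import *
import cv2, numpy as np
s=observe(); print({k:np.round(v,3) for k,v in s.items()})
for n in ("scene","side"):
    cv2.imwrite(f"pics/{n}0.png",get_image(n)[:,:,::-1]); print(n,camera_info(n))
print(camera_info("wrist"))
try: print(grip_point_offset)
except Exception as e: print(e)
E
```

```text
pics
{'clock': np.float64(0.0), 'joints': array([ 1.025,  0.435,  0.025,  1.574, -0.012,  1.134, -0.075]), 'dq': array([-0.   ,  0.   ,  0.   , -0.003,  0.   ,  0.001, -0.001]), 'joint_efforts': array([-0.0000e+00, -6.6785e+01,  9.8500e-01, -3.1447e+01, -6.1000e-02,
        4.3000e-02,  0.0000e+00]), 'position': array([ 0.268, -0.564,  0.226]), 'ee_rot': array([-3.064e+00, -6.890e-01,  1.000e-03]), 'force': array([ 1.093, -0.345, -0.496]), 'ft_torque': array([0.048, 0.015, 0.051]), 'width': np.float64(1.001)}
scene {'fx': 381.37233695955905, 'fy': 381.37233695955905, 'cx': 324.545908325547, 'cy': 199.08913191673787, 'distortion': array([-0.03480301,  0.        ,  0.        ,  0.        ,  0.        ]), 'eye': array([0.99840292, 0.29755681, 0.98044838]), 'rotation': array([-1.34986633, -2.40950481,  0.72024742])}
side {'fx': 397.7010514652155, 'fy': 397.7010514652155, 'cx': 325.9183711602656, 'cy': 202.2877670113473, 'distortion': array([-0.06906141,  0.        ,  0.        ,  0.        ,  0.        ]), 'eye': array([ 0.05558615, -0.81271113,  1.20210368]), 'rotation': array([-2.41901927,  0.57016664, -0.20158116])}
{'fx': 359.90651967063553, 'fy': 359.90651967063553, 'cx': 316.2076900908217, 'cy': 206.32773314194003, 'distortion': array([0.02155002, 0.        , 0.        , 0.        , 0.        ]), 'hand_eye': array([[ 9.19947384e-05, -9.60228724e-01, -2.79214593e-01,
         7.56714771e-02],
       [ 9.99999763e-01, -1.02166543e-04,  6.80831055e-04,
         1.70825022e-04],
       [-6.82279925e-04, -2.79214590e-01,  9.60228487e-01,
        -1.58386602e-01],
       [ 0.00000000e+00,  0.00000000e+00,  0.00000000e+00,
         1.00000000e+00]])}
0.0188
```

View pics/scene0.png

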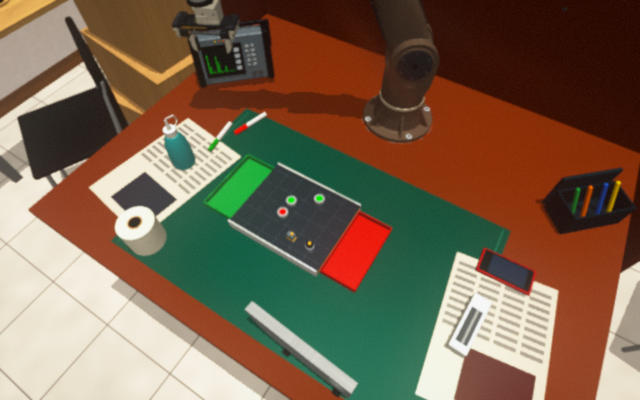

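View pics/side0.png

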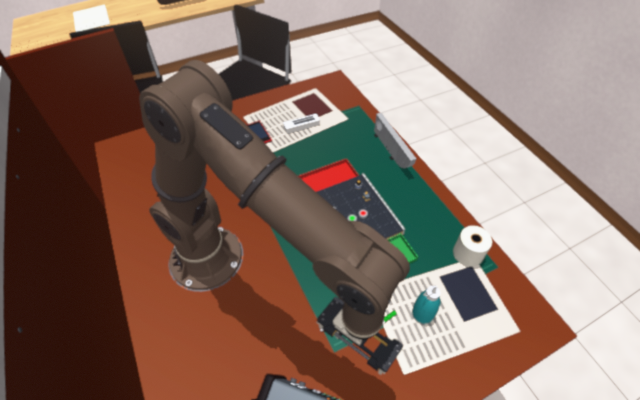

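The scene picture shows the board with the green tray at its robot-right end (240,187) and the red tray at the other end (357,250). The green dots are at (319,198) and (291,200), the red dot at (282,212) and the probes at (291,236) and (309,244). In the side view the arm hides part of the board. I'll enlarge the scene and measure.

```bash
cat > h.py <<'E'
from cell import *
import cv2, numpy as np
from scipy.spatial.transform import Rotation as R
def ray(n,uv):
    c=camera_info(n); K=np.array([[c['fx'],0,c['cx']],[0,c['fy'],c['cy']],[0,0,1]])
    if n=="wrist":
        s=observe(); T=np.eye(4); T[:3,:3]=R.from_rotvec(s['ee_rot']).as_matrix(); T[:3,3]=s['position']
        T=T@c['hand_eye']; M,e=T[:3,:3],T[:3,3]
    else: M,e=R.from_rotvec(c['rotation']).as_matrix(),c['eye']
    p=cv2.undistortPoints(np.array(uv,float).reshape(-1,1,2),K,c['distortion']).reshape(-1,2)
    return np.array(e),np.c_[p,np.ones(len(p))]@np.array(M).T
def pt(n,uv,z):
    e,d=ray(n,uv); return e+d*((z-e[2])/d[:,2])[:,None]
E
python3 - <<'E'
from h import *
im=cv2.imread("pics/scene0.png")
cv2.imwrite("pics/crop0.png",cv2.resize(im[145:295,200:400],None,fx=4,fy=4,interpolation=cv2.INTER_CUBIC))
hsv=cv2.cvtColor(im,cv2.COLOR_BGR2HSV)
for nm,lo,hi in(("g",50,75),("r",0,6)):
    m=cv2.inRange(hsv,(lo,150,120),(hi,255,255)); n,_,st,c=cv2.connectedComponentsWithStats(m)
    for i in range(1,n):
        if 15<st[i,4]: print(nm,st[i],c[i].round(1),pt("scene",c[i],.044).round(4))
E
```

```text
g [209 139   9  11  43] [213.  144.4] [[ 0.4754 -0.4411  0.044 ]]
g [240 155  11   8  17] [244.8 157.4] [[ 0.4645 -0.3189  0.044 ]]
g [ 204  159   68   59 1739] [238.1 187.8] [[ 0.5689 -0.2628  0.044 ]]
g [221 171  12  12  28] [226.7 176.2] [[ 0.5528 -0.32    0.044 ]]
g [316 196   7   5  24] [318.9 197.9] [[ 0.4726 -0.0367  0.044 ]]
g [288 198   6   4  22] [290.7 199.5] [[ 0.5207 -0.1044  0.044 ]]
r [234 124  14  10  66] [240.4 128.8] [[ 0.374  -0.4084  0.044 ]]
r [280 209   6   5  25] [282.2 211.2] [[ 0.567  -0.1025  0.044 ]]
r [ 320  211   72   80 2977] [355.7 250.2] [[0.5649 0.1379 0.044 ]]
r [476 248  61  47 352] [506.6 272.9] [[0.415  0.5104 0.044 ]]
```

View pics/crop0.png

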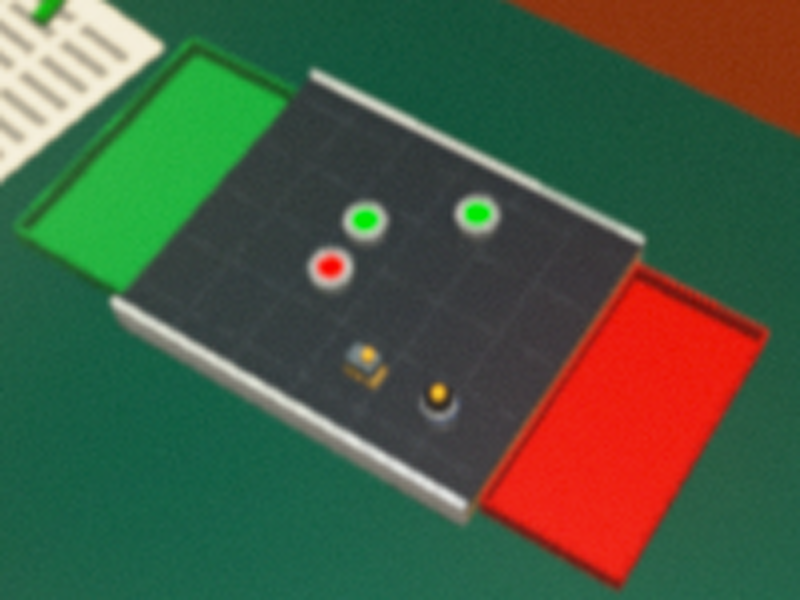

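The crop shows the board corners on the edging top at crop pixels (312,72), (643,238), (465,508) and (115,300). The blanks are at (365,219) green, (477,213) green and (330,267) red. The probes are in the far lane at (366,358) and (438,398).

```bash
python3 - <<'E'
from h import *
q=lambda L:[(u/4+200-.4,v/4+145-.4) for u,v in L]
C=pt("scene",q([(312,72),(643,238),(465,508),(115,300)]),.033)[:,:2]
print(C.round(4)); c=C.mean(0)
for a,b in((0,1),(3,2),(0,3),(1,2)):
    d=C[b]-C[a]; print(np.linalg.norm(d).round(4),np.degrees(np.arctan2(d[1],d[0])).round(2))
d=C[1]+C[2]-C[0]-C[3]; ey=d/np.linalg.norm(d); ex=np.array([ey[1],-ey[0]])
print("c",c,"ex",ex,"ey",ey,"yaw",np.degrees(np.arctan2(ex[1],ex[0])))
for n,uv,z in(("gb",(365,219),.044),("ga",(477,213),.044),("r",(330,267),.044),("ang",(368,353),.052),("rnd",(438,392),.058)):
    p=pt("scene",q([uv]),z)[0,:2]; print(n,p.round(4),((p-c)@ex).round(4),((p-c)@ey).round(4))
s=observe(); print(R.from_rotvec(s['ee_rot']).as_matrix().round(3))
E
```

```text
[[ 0.4207 -0.2237]
 [ 0.4209  0.0752]
 [ 0.6697  0.0761]
 [ 0.6666 -0.2231]]
0.2989 89.96
0.2992 89.4
0.2459 0.14
0.2488 0.21
c [ 0.54445269 -0.07386654] ex [ 0.99998433 -0.00559745] ey [0.00559745 0.99998433] yaw -0.32071206572157485
gb [ 0.5201 -0.1044] -0.0242 -0.0306
ga [ 0.4725 -0.037 ] -0.0722 0.0365
r [ 0.5676 -0.1025] 0.0233 -0.0285
ang [ 0.6148 -0.037 ] 0.0701 0.0373
rnd [0.6172 0.0221] 0.0722 0.0964
[[ 0.904  0.428 -0.001]
 [ 0.428 -0.904  0.001]
 [-0.    -0.001 -1.   ]]
```

The board is aligned with the world axes to within 0.3°, with lanes at x ≈ 0.4725, 0.520 and 0.5675 and ends at y ≈ −0.224 (green) and +0.076 (red). I'll shut the fingers to a small gap and move above the board with the jaw axis across the lanes.

Call:
drive_tool([
  {"grip":0.9,"tx":0.05,"ty":0.09,"tz":0.02,"turn":0.14},
  {"grip":0.9,"tx":0.1,"ty":0.19,"tz":0.03,"turn":0.28},
  {"grip":0.9,"tx":0.16,"ty":0.29,"tz":0.03,"turn":0.42},
  {"grip":0.9,"tx":0.22,"ty":0.39,"tz":0.03,"turn":0.56},
  {"grip":0.9,"tx":0.28,"ty":0.49,"tz":0.03,"turn":0.7},
  {"grip":0.9,"tx":0.33,"ty":0.59,"tz":0.03,"turn":0.84},
  {"grip":0.9,"tx":0.38,"ty":0.69,"tz":0.03,"turn":0.95},
  {"grip":0.9,"tx":0.43,"ty":0.79,"tz":0.03,"turn":1.0},
  {"grip":0.9,"tx":0.48,"ty":0.87,"tz":0.03,"turn":1.0},
  {"grip":0.9,"tx":0.51,"ty":0.95,"tz":0.03,"turn":1.0},
  {"grip":0.9,"tx":0.51,"ty":1.0,"tz":0.03,"turn":1.0},
  {"grip":0.9,"tx":0.51,"ty":1.0,"tz":0.03,"turn":1.0},
  {"grip":0.9,"tx":0.51,"ty":1.0,"tz":0.03,"turn":1.0},
])

```text
clock: 1.4
position: [0.4713, -0.1645, 0.2378]
ee_rot: [-2.308, -2.13, 0.003]
force: [-0.6, -0.8, -0.4]
width: 0.05
```

Call:
drive_tool([
  {"grip":0.9,"tx":0.0,"ty":0.11,"tz":0.0,"turn":0.04},
  {"grip":0.9,"tx":0.0,"ty":0.22,"tz":0.0,"turn":0.07},
  {"grip":0.9,"tx":0.0,"ty":0.33,"tz":-0.05,"turn":0.07},
  {"grip":0.9,"tx":0.0,"ty":0.42,"tz":-0.1,"turn":0.07},
  {"grip":0.9,"tx":0.0,"ty":0.45,"tz":-0.15,"turn":0.07},
  {"grip":0.9,"tx":0.0,"ty":0.45,"tz":-0.18,"turn":0.07},
  {"grip":0.9,"tx":0.0,"ty":0.45,"tz":-0.18,"turn":0.07},
  {"grip":0.9,"tx":0.0,"ty":0.45,"tz":-0.18,"turn":0.07},
])

```text
clock: 2.2
position: [0.4716, 0.0134, 0.166]
ee_rot: [-2.232, -2.21, 0.004]
force: [-0.2, 0.6, 0.8]
width: 0.048
```

```bash
python3 - <<'E'
from h import *
s=observe(); im=get_image("wrist")[:,:,::-1].copy(); cv2.imwrite("pics/w1.png",im)
print(s['position'].round(4),s['ee_rot'].round(3),s['force'].round(1))
hsv=cv2.cvtColor(im,cv2.COLOR_BGR2HSV)
for nm,lo,hi in(("g",50,75),("r",0,6)):
    m=cv2.inRange(hsv,(lo,150,120),(hi,255,255)); n,_,st,c=cv2.connectedComponentsWithStats(m)
    for i in range(1,n):
        if 60<st[i,4]: print(nm,st[i],c[i].round(1),pt("wrist",c[i],.044).round(4))
E
```

```text
[0.4716 0.0134 0.166 ] [-2.232 -2.21   0.004] [-0.2  0.6  0.8]
g [312 247  10  21 203] [316.6 257. ] [[ 0.472  -0.0377  0.044 ]]
r [  267     0   297   117 31756] [405.6  56.6] [[0.5376 0.1189 0.044 ]]
```

View pics/w1.png

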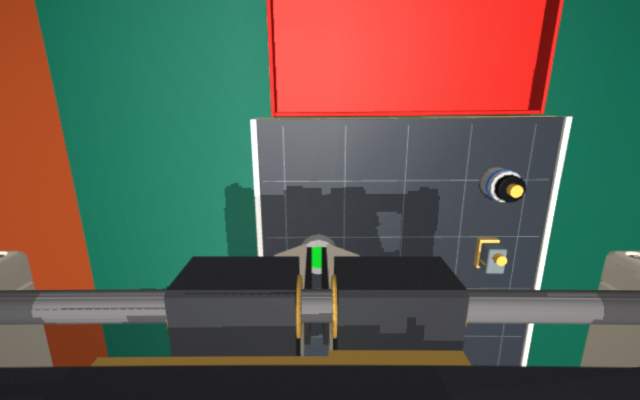

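The wrist view agrees with the scene measurement. Green blank a shows through the finger slit at (317,257), lane x ≈ 0.472, and the probes are well to the right at (503,187) and (495,260). I'll lower behind the blank.

Call:
drive_tool([
  {"grip":0.9,"tx":0.002,"ty":0.0,"tz":-0.08,"turn":0.0},
  {"grip":0.9,"tx":0.002,"ty":0.0,"tz":-0.16,"turn":0.0},
  {"grip":0.9,"tx":0.002,"ty":0.0,"tz":-0.24,"turn":0.0},
  {"grip":0.9,"tx":0.002,"ty":0.0,"tz":-0.29,"turn":0.0},
  {"grip":0.9,"tx":0.002,"ty":0.0,"tz":-0.32,"turn":0.0},
  {"grip":0.9,"tx":0.002,"ty":0.0,"tz":-0.325,"turn":0.0},
  {"grip":0.9,"tx":0.002,"ty":0.0,"tz":-0.325,"turn":0.0},
])

```text
clock: 2.95
position: [0.4734, 0.0133, 0.0371]
ee_rot: [2.233, 2.209, -0.002]
force: [-0.3, -0.2, -0.4]
width: 0.049
```

Call:
drive_tool([
  {"grip":0.9,"tx":-0.002,"ty":-0.01,"tz":-0.004,"turn":0},
  {"grip":0.9,"tx":-0.002,"ty":-0.02,"tz":-0.005,"turn":0},
  {"grip":0.9,"tx":-0.002,"ty":-0.03,"tz":-0.005,"turn":0},
  {"grip":0.9,"tx":-0.002,"ty":-0.04,"tz":-0.005,"turn":0},
  {"grip":0.9,"tx":-0.002,"ty":-0.05,"tz":-0.005,"turn":0},
  {"grip":0.9,"tx":-0.002,"ty":-0.06,"tz":-0.005,"turn":0},
  {"grip":0.9,"tx":-0.002,"ty":-0.07,"tz":-0.005,"turn":0},
  {"grip":0.9,"tx":-0.002,"ty":-0.08,"tz":-0.005,"turn":0},
  {"grip":0.9,"tx":-0.002,"ty":-0.09,"tz":-0.005,"turn":0},
  {"grip":0.9,"tx":-0.002,"ty":-0.1,"tz":-0.005,"turn":0},
  {"grip":0.9,"tx":-0.002,"ty":-0.115,"tz":-0.005,"turn":0},
  {"grip":0.9,"tx":-0.002,"ty":-0.13,"tz":-0.005,"turn":0},
  {"grip":0.9,"tx":-0.002,"ty":-0.145,"tz":-0.005,"turn":0},
  {"grip":0.9,"tx":-0.002,"ty":-0.16,"tz":-0.005,"turn":0},
  {"grip":0.9,"tx":-0.002,"ty":-0.175,"tz":-0.005,"turn":0},
  {"grip":0.9,"tx":-0.002,"ty":-0.19,"tz":-0.005,"turn":0},
  {"grip":0.9,"tx":-0.002,"ty":-0.205,"tz":-0.005,"turn":0},
  {"grip":0.9,"tx":-0.002,"ty":-0.22,"tz":-0.005,"turn":0},
  {"grip":0.9,"tx":-0.002,"ty":-0.23,"tz":-0.005,"turn":0},
  {"grip":0.9,"tx":-0.002,"ty":-0.235,"tz":-0.005,"turn":0},
])

```text
clock: 4.95
position: [0.4726, -0.0812, 0.0351]
ee_rot: [2.233, 2.209, -0.002]
force: [0.1, 2.4, 1.4]
width: 0.049
```

```bash
python3 - <<'E'
from h import *
s=observe(); print(s['clock'],s['position'].round(4),s['force'].round(2))
a=get_image("scene")[:,:,::-1]; b=get_image("side")[:,:,::-1]
f=lambda i,r:cv2.resize(i[r[0]:r[1],r[2]:r[3]],(400,400*(r[1]-r[0])//(r[3]-r[2])),interpolation=cv2.INTER_CUBIC)
cv2.imwrite("pics/p2.png",np.hstack([f(a,(145,295,200,400)),f(b,(130,280,270,470))]))
E
```

```text
4.95 [ 0.4726 -0.0812  0.0351] [0.08 2.45 1.4 ]
```

View pics/p2.png

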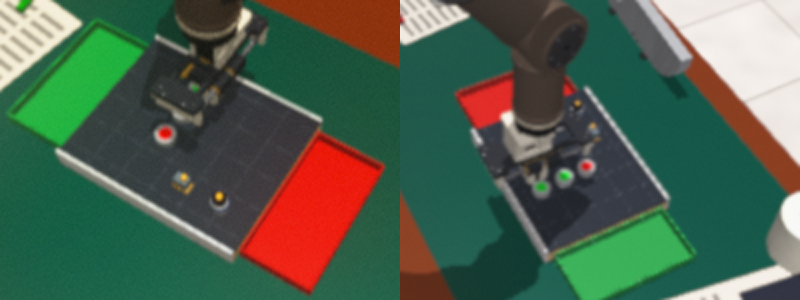

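Side view: blank a is sliding in its lane and now level with the other two, with a push force of about 2.4 N and nothing else disturbed. I'll carry on.

Call:
drive_tool([
  {"grip":0.9,"tx":0,"ty":-0.01,"tz":0,"turn":0},
  {"grip":0.9,"tx":0,"ty":-0.025,"tz":0,"turn":0},
  {"grip":0.9,"tx":0,"ty":-0.04,"tz":0,"turn":0},
  {"grip":0.9,"tx":0,"ty":-0.055,"tz":0,"turn":0},
  {"grip":0.9,"tx":0,"ty":-0.07,"tz":0,"turn":0},
  {"grip":0.9,"tx":0,"ty":-0.085,"tz":0,"turn":0},
  {"grip":0.9,"tx":0,"ty":-0.1,"tz":0,"turn":0},
  {"grip":0.9,"tx":0,"ty":-0.115,"tz":0,"turn":0},
  {"grip":0.9,"tx":0,"ty":-0.13,"tz":0,"turn":0},
  {"grip":0.9,"tx":0,"ty":-0.145,"tz":0,"turn":0},
  {"grip":0.9,"tx":0,"ty":-0.16,"tz":0,"turn":0},
  {"grip":0.9,"tx":0,"ty":-0.175,"tz":0,"turn":0},
  {"grip":0.9,"tx":0,"ty":-0.19,"tz":0,"turn":0},
  {"grip":0.9,"tx":0,"ty":-0.205,"tz":0,"turn":0},
  {"grip":0.9,"tx":0,"ty":-0.22,"tz":0,"turn":0},
  {"grip":0.9,"tx":0,"ty":-0.235,"tz":0,"turn":0},
  {"grip":0.9,"tx":0,"ty":-0.25,"tz":0,"turn":0},
  {"grip":0.9,"tx":0,"ty":-0.265,"tz":0,"turn":0},
  {"grip":0.9,"tx":0,"ty":-0.275,"tz":0,"turn":0},
  {"grip":0.9,"tx":0,"ty":-0.28,"tz":0,"turn":0},
])

```text
clock: 7.05
position: [0.4725, -0.1936, 0.035]
ee_rot: [2.234, 2.208, -0.002]
force: [0.1, 1.4, 1.0]
width: 0.054
```

Call:
drive_tool([
  {"grip":0.9,"tx":0,"ty":-0.01,"tz":0,"turn":0},
  {"grip":0.9,"tx":0,"ty":-0.02,"tz":0,"turn":0},
  {"grip":0.9,"tx":0,"ty":-0.03,"tz":0,"turn":0},
  {"grip":0.9,"tx":0,"ty":-0.04,"tz":0,"turn":0},
  {"grip":0.9,"tx":0,"ty":-0.05,"tz":0,"turn":0},
  {"grip":0.9,"tx":0,"ty":-0.06,"tz":0,"turn":0},
  {"grip":0.9,"tx":0,"ty":-0.07,"tz":0,"turn":0},
  {"grip":0.9,"tx":0,"ty":-0.07,"tz":0,"turn":0},
])

```text
clock: 7.85
position: [0.4724, -0.2224, 0.0349]
ee_rot: [2.235, 2.207, -0.002]
force: [-0.2, 0.6, 0.7]
width: 0.047
```

```bash
cat >> h.py <<'E'
def look(name):
    s=observe(); print(s['clock'],s['position'].round(4),s['force'].round(2))
    a=get_image("scene")[:,:,::-1]; b=get_image("side")[:,:,::-1]
    f=lambda i,r:cv2.resize(i[r[0]:r[1],r[2]:r[3]],(400,400*(r[1]-r[0])//(r[3]-r[2])),interpolation=cv2.INTER_CUBIC)
    cv2.imwrite(f"pics/{name}.png",np.hstack([f(a,(145,295,200,400)),f(b,(130,280,270,470))]))
E
python3 -c 'from h import *; look("p3")'
```

```text
7.85 [ 0.4724 -0.2224  0.0349] [-0.22  0.56  0.68]
```

View pics/p3.png

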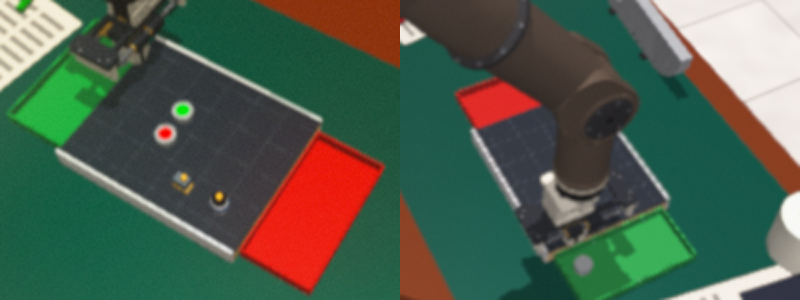

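Blank a is in the green tray at (583,264) in the side crop; the other blanks and the probes have not moved. Next is green b: raise, cross to x 0.520 and lower behind it at y ≈ −0.065.

Call:
drive_tool([
  {"grip":0.9,"tx":0,"ty":0,"tz":0.06,"turn":0},
  {"grip":0.9,"tx":0,"ty":0.02,"tz":0.14,"turn":0},
  {"grip":0.9,"tx":0.03,"ty":0.1,"tz":0.17,"turn":0},
  {"grip":0.9,"tx":0.08,"ty":0.2,"tz":0.17,"turn":0},
  {"grip":0.9,"tx":0.12,"ty":0.3,"tz":0.17,"turn":0},
  {"grip":0.9,"tx":0.12,"ty":0.38,"tz":0.17,"turn":0},
  {"grip":0.9,"tx":0.12,"ty":0.4,"tz":0.16,"turn":0},
  {"grip":0.9,"tx":0.12,"ty":0.4,"tz":0.16,"turn":0},
  {"grip":0.9,"tx":0.12,"ty":0.4,"tz":0.14,"turn":0},
  {"grip":0.9,"tx":0.12,"ty":0.4,"tz":0.09,"turn":0},
  {"grip":0.9,"tx":0.12,"ty":0.4,"tz":0.04,"turn":0},
  {"grip":0.9,"tx":0.12,"ty":0.4,"tz":0.01,"turn":0},
  {"grip":0.9,"tx":0.12,"ty":0.4,"tz":0.0,"turn":0},
  {"grip":0.9,"tx":0.12,"ty":0.4,"tz":0.0,"turn":0},
])

```text
clock: 9.35
position: [0.5201, -0.0623, 0.0345]
ee_rot: [-2.235, -2.207, 0.003]
force: [-0.3, 0.0, 1.2]
width: 0.051
```

Call:
drive_tool([
  {"grip":0.9,"tx":0,"ty":-0.01,"tz":0,"turn":0},
  {"grip":0.9,"tx":0,"ty":-0.02,"tz":0,"turn":0},
  {"grip":0.9,"tx":0,"ty":-0.03,"tz":0,"turn":0},
  {"grip":0.9,"tx":0,"ty":-0.04,"tz":0,"turn":0},
  {"grip":0.9,"tx":0,"ty":-0.05,"tz":0,"turn":0},
  {"grip":0.9,"tx":0,"ty":-0.06,"tz":0,"turn":0},
  {"grip":0.9,"tx":0,"ty":-0.075,"tz":0,"turn":0},
  {"grip":0.9,"tx":0,"ty":-0.09,"tz":0,"turn":0},
  {"grip":0.9,"tx":0,"ty":-0.105,"tz":0,"turn":0},
  {"grip":0.9,"tx":0,"ty":-0.12,"tz":0,"turn":0},
  {"grip":0.9,"tx":0,"ty":-0.135,"tz":0,"turn":0},
  {"grip":0.9,"tx":0,"ty":-0.15,"tz":0,"turn":0},
  {"grip":0.9,"tx":0,"ty":-0.165,"tz":0,"turn":0},
  {"grip":0.9,"tx":0,"ty":-0.18,"tz":0,"turn":0},
  {"grip":0.9,"tx":0,"ty":-0.195,"tz":0,"turn":0},
  {"grip":0.9,"tx":0,"ty":-0.21,"tz":0,"turn":0},
  {"grip":0.9,"tx":0,"ty":-0.225,"tz":0,"turn":0},
  {"grip":0.9,"tx":0,"ty":-0.24,"tz":0,"turn":0},
  {"grip":0.9,"tx":0,"ty":-0.255,"tz":0,"turn":0},
  {"grip":0.9,"tx":0,"ty":-0.265,"tz":0,"turn":0},
])

```text
clock: 11.35
position: [0.52, -0.1691, 0.0345]
ee_rot: [-2.236, -2.207, 0.004]
force: [-0.5, 2.6, 2.4]
width: 0.052
```

Call:
drive_tool([
  {"grip":0.9,"tx":0,"ty":-0.01,"tz":0,"turn":0},
  {"grip":0.9,"tx":0,"ty":-0.02,"tz":0,"turn":0},
  {"grip":0.9,"tx":0,"ty":-0.03,"tz":0,"turn":0},
  {"grip":0.9,"tx":0,"ty":-0.04,"tz":0,"turn":0},
  {"grip":0.9,"tx":0,"ty":-0.05,"tz":0,"turn":0},
  {"grip":0.9,"tx":0,"ty":-0.06,"tz":0,"turn":0},
  {"grip":0.9,"tx":0,"ty":-0.07,"tz":0,"turn":0},
  {"grip":0.9,"tx":0,"ty":-0.08,"tz":0,"turn":0},
  {"grip":0.9,"tx":0,"ty":-0.09,"tz":0,"turn":0},
  {"grip":0.9,"tx":0,"ty":-0.1,"tz":0,"turn":0},
  {"grip":0.9,"tx":0,"ty":-0.11,"tz":0,"turn":0},
  {"grip":0.9,"tx":0,"ty":-0.12,"tz":0,"turn":0},
  {"grip":0.9,"tx":0,"ty":-0.13,"tz":0,"turn":0},
  {"grip":0.9,"tx":0,"ty":-0.135,"tz":0,"turn":0},
  {"grip":0.9,"tx":0,"ty":-0.135,"tz":0,"turn":0},
])

```text
clock: 12.85
position: [0.52, -0.2235, 0.0345]
ee_rot: [2.237, 2.206, -0.004]
force: [0.1, 0.0, 0.8]
width: 0.051
```

```bash
python3 -c 'from h import *; look("p4")'
```

```text
12.85 [ 0.52   -0.2235  0.0345] [0.11 0.03 0.76]
```

View pics/p4.png

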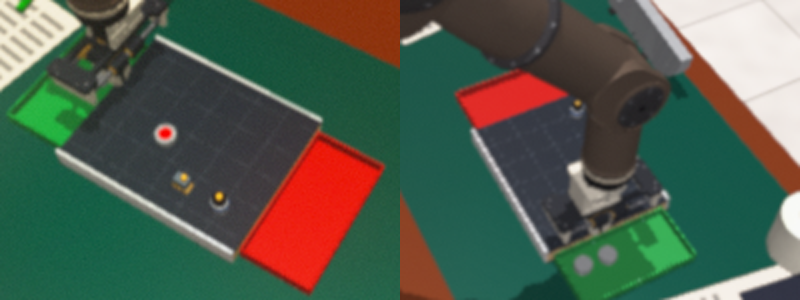

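Both greens are in the green tray (side crop (583,264) and (607,254), grey side up), and the red blank and probes are unmoved. Now the red blank, from the other side (y ≈ −0.147).

Call:
drive_tool([
  {"grip":0.9,"tx":0,"ty":0,"tz":0.06,"turn":0},
  {"grip":0.9,"tx":0,"ty":0.02,"tz":0.12,"turn":0.008},
  {"grip":0.9,"tx":0.04,"ty":0.08,"tz":0.15,"turn":0.008},
  {"grip":0.9,"tx":0.09,"ty":0.14,"tz":0.15,"turn":0.008},
  {"grip":0.9,"tx":0.118,"ty":0.18,"tz":0.15,"turn":0.008},
  {"grip":0.9,"tx":0.118,"ty":0.185,"tz":0.15,"turn":0.008},
  {"grip":0.9,"tx":0.118,"ty":0.185,"tz":0.14,"turn":0.008},
  {"grip":0.9,"tx":0.118,"ty":0.185,"tz":0.1,"turn":0.008},
  {"grip":0.9,"tx":0.118,"ty":0.185,"tz":0.05,"turn":0.008},
  {"grip":0.9,"tx":0.118,"ty":0.185,"tz":0.01,"turn":0.008},
  {"grip":0.9,"tx":0.118,"ty":0.185,"tz":0.001,"turn":0.008},
  {"grip":0.9,"tx":0.118,"ty":0.185,"tz":0.001,"turn":0.008},
])

```text
clock: 14.15
position: [0.5662, -0.1499, 0.0343]
ee_rot: [-2.227, -2.214, 0.006]
force: [-0.4, -0.2, -0.6]
width: 0.047
```

Call:
drive_tool([
  {"grip":0.9,"tx":0.002,"ty":0.01,"tz":0,"turn":0},
  {"grip":0.9,"tx":0.002,"ty":0.02,"tz":0,"turn":0},
  {"grip":0.9,"tx":0.002,"ty":0.03,"tz":0,"turn":0},
  {"grip":0.9,"tx":0.002,"ty":0.04,"tz":0,"turn":0},
  {"grip":0.9,"tx":0.002,"ty":0.05,"tz":0,"turn":0},
  {"grip":0.9,"tx":0.002,"ty":0.06,"tz":0,"turn":0},
  {"grip":0.9,"tx":0.002,"ty":0.07,"tz":0,"turn":0},
  {"grip":0.9,"tx":0.002,"ty":0.08,"tz":0,"turn":0},
  {"grip":0.9,"tx":0.002,"ty":0.095,"tz":0,"turn":0},
  {"grip":0.9,"tx":0.002,"ty":0.11,"tz":0,"turn":0},
  {"grip":0.9,"tx":0.002,"ty":0.125,"tz":0,"turn":0},
  {"grip":0.9,"tx":0.002,"ty":0.14,"tz":0,"turn":0},
  {"grip":0.9,"tx":0.002,"ty":0.155,"tz":0,"turn":0},
  {"grip":0.9,"tx":0.002,"ty":0.17,"tz":0,"turn":0},
  {"grip":0.9,"tx":0.002,"ty":0.185,"tz":0,"turn":0},
  {"grip":0.9,"tx":0.002,"ty":0.2,"tz":0,"turn":0},
  {"grip":0.9,"tx":0.002,"ty":0.21,"tz":0,"turn":0},
  {"grip":0.9,"tx":0.002,"ty":0.22,"tz":0,"turn":0},
  {"grip":0.9,"tx":0.002,"ty":0.225,"tz":0,"turn":0},
])

```text
clock: 16.05
position: [0.567, -0.0594, 0.0342]
ee_rot: [-2.227, -2.214, 0.005]
force: [-0.2, -2.1, 1.1]
width: 0.05
```

```bash
python3 -c 'from h import *; look("p5")'
```

```text
16.05 [ 0.567  -0.0594  0.0342] [-0.17 -2.06  1.1 ]
```

View pics/p5.png

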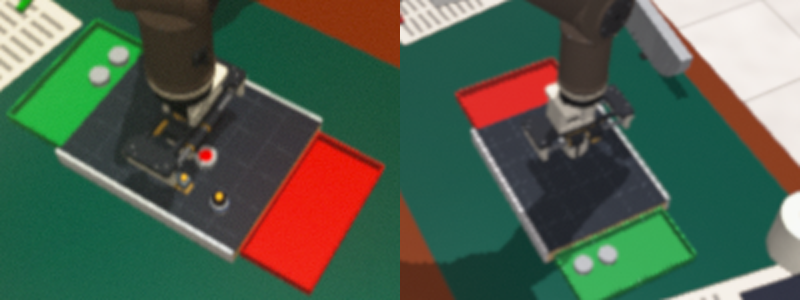

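The red blank is sliding centred ahead of the fingers at crop (206,156), clear of the probes, and both greens lie flat in the green tray. I'll continue to the red end.

Call:
drive_tool([
  {"grip":0.9,"tx":0,"ty":0.01,"tz":0,"turn":0},
  {"grip":0.9,"tx":0,"ty":0.025,"tz":0,"turn":0},
  {"grip":0.9,"tx":0,"ty":0.04,"tz":0,"turn":0},
  {"grip":0.9,"tx":0,"ty":0.055,"tz":0,"turn":0},
  {"grip":0.9,"tx":0,"ty":0.07,"tz":0,"turn":0},
  {"grip":0.9,"tx":0,"ty":0.085,"tz":0,"turn":0},
  {"grip":0.9,"tx":0,"ty":0.1,"tz":0,"turn":0},
  {"grip":0.9,"tx":0,"ty":0.115,"tz":0,"turn":0},
  {"grip":0.9,"tx":0,"ty":0.13,"tz":0,"turn":0},
  {"grip":0.9,"tx":0,"ty":0.145,"tz":0,"turn":0},
  {"grip":0.9,"tx":0,"ty":0.16,"tz":0,"turn":0},
  {"grip":0.9,"tx":0,"ty":0.175,"tz":0,"turn":0},
  {"grip":0.9,"tx":0,"ty":0.19,"tz":0,"turn":0},
  {"grip":0.9,"tx":0,"ty":0.205,"tz":0,"turn":0},
  {"grip":0.9,"tx":0,"ty":0.22,"tz":0,"turn":0},
  {"grip":0.9,"tx":0,"ty":0.235,"tz":0,"turn":0},
  {"grip":0.9,"tx":0,"ty":0.245,"tz":0,"turn":0},
  {"grip":0.9,"tx":0,"ty":0.255,"tz":0,"turn":0},
  {"grip":0.9,"tx":0,"ty":0.265,"tz":0,"turn":0},
])

```text
clock: 18.05
position: [0.567, 0.0467, 0.0342]
ee_rot: [-2.227, -2.214, 0.005]
force: [0.8, -1.6, 0.3]
width: 0.048
```

Call:
drive_tool([
  {"grip":0.9,"tx":0,"ty":0.01,"tz":0,"turn":0},
  {"grip":0.9,"tx":0,"ty":0.02,"tz":0,"turn":0},
  {"grip":0.9,"tx":0,"ty":0.03,"tz":0,"turn":0},
  {"grip":0.9,"tx":0,"ty":0.04,"tz":0,"turn":0},
  {"grip":0.9,"tx":0,"ty":0.05,"tz":0,"turn":0},
  {"grip":0.9,"tx":0,"ty":0.06,"tz":0,"turn":0},
  {"grip":0.9,"tx":0,"ty":0.07,"tz":0,"turn":0},
  {"grip":0.9,"tx":0,"ty":0.08,"tz":0,"turn":0},
  {"grip":0.9,"tx":0,"ty":0.085,"tz":0,"turn":0},
  {"grip":0.9,"tx":0,"ty":0.085,"tz":0,"turn":0},
])

```text
clock: 19.05
position: [0.5669, 0.0812, 0.0343]
ee_rot: [-2.226, -2.215, 0.005]
force: [-0.2, 0.3, -0.1]
width: 0.055
```

Call:
drive_tool([
  {"grip":0.9,"tx":0,"ty":0,"tz":0.06,"turn":0},
  {"grip":0.9,"tx":0,"ty":0,"tz":0.14,"turn":0},
  {"grip":0.9,"tx":0,"ty":0,"tz":0.22,"turn":0},
  {"grip":0.9,"tx":-0.05,"ty":0,"tz":0.32,"turn":0},
  {"grip":0.9,"tx":-0.12,"ty":0,"tz":0.42,"turn":0},
  {"grip":0.9,"tx":-0.2,"ty":0,"tz":0.5,"turn":0},
  {"grip":0.9,"tx":-0.28,"ty":0,"tz":0.55,"turn":0},
  {"grip":0.9,"tx":-0.3,"ty":0,"tz":0.55,"turn":0},
  {"grip":0.9,"tx":-0.3,"ty":0,"tz":0.55,"turn":0},
])

```text
clock: 19.95
position: [0.4464, 0.0808, 0.2546]
ee_rot: [2.227, 2.216, -0.005]
force: [0.1, 0.0, 0.3]
width: 0.048
```

```bash
python3 - <<'E'
from h import *
look("p6")
im=get_image("scene")[:,:,::-1]; cv2.imwrite("pics/p7.png",im)
d=cv2.absdiff(im,cv2.imread("pics/scene0.png")).max(2)
for n,(a,b,c,e) in dict(bottle=(110,175,155,200),markers=(110,150,205,270),case=(285,360,445,495),phone=(245,295,470,540),probes=(226,252,282,320)).items(): print(n,d[a:b,c:e].max(), (d[a:b,c:e]>40).sum())
E
```

```text
19.95 [0.4464 0.0808 0.2546] [0.11 0.05 0.28]
bottle 9 0
markers 12 0
case 6 0
phone 9 0
probes 22 0
```

View pics/p6.png

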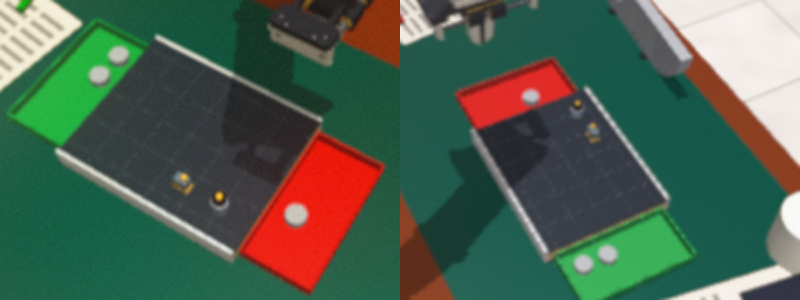

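View pics/p7.png

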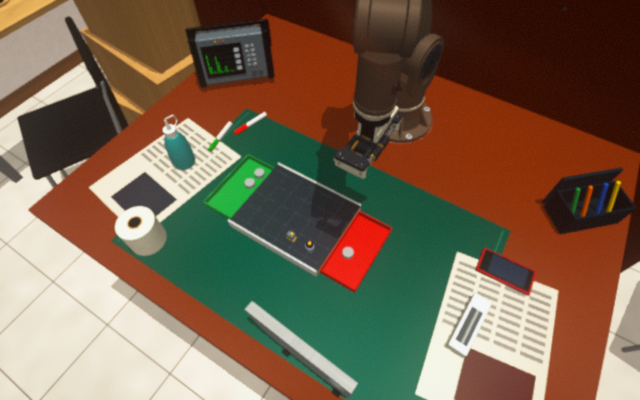

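The red blank is flat in the red tray at (348,252) and both greens are in the green tray at (259,173) and (250,183). The probes and bench items are unmoved, and the arm is clear. I'll hand in.

```bash
python3 -c 'from cell import *; print(sign_off())'
```

```text
the job is handed in; nothing more can be done
None
```

I swept both green-dot blanks along their lanes off the −y end into the green tray, then swept the red-dot blank off the other end into the red tray. The fingers were nearly shut, and the blanks slid at about 40–60 mm/s with no gripping or lifting. The robot clock read 19.95 s at my last check before I handed the job in.

**Last checks:**
- **Blanks:** the final pictures show two blanks lying in the green tray and one in the red tray. All three turned over as they went off the edge, so their dots face down. I know which is which only from following each one during its sweep.
- **Probes and bench items:** comparing the scene picture before and after showed no change at the probes, bottle, markers, case or phone.
- **Forces:** the tool force was under 4 N at every reading I took, and the arm finished clear of everything.

No check failed or disagreed.

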